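Weigh a lathe faceplate on the workshop balance

TASK

A lathe faceplate of unknown weight lies in one pan of the workshop balance. Gently stand brass weights from the board in the empty pan until the beam levels by itself, with its pointer at rest inside the green sector; weights that are not needed must end up standing on their board. Do not touch the faceplate, do not slam or press hard on the pan, and leave the other things on the bench alone.

Things in the scene. Friction and masses are not known exactly. Their poses are not given: they have to be found in the camera images.
- beam (a joint): aluminium beam on a hinge 90 above the bench, midway between the pans; rad: 0 level, -0.11 on its stop with the faceplate down, +0.11 on its stop with the weights down. A spring centres it: 10 g of difference tilts it 0.0155 (stop at 71 g); it swings about 1 s. Red pointer on top; green sector +-0.05 rad = +-32 g. Some sum of the three weights always fits
- weight_pan_top (a point): centre of the flat top of the empty steel pan, 120 across, for the weights. 120 above the bench when level, 136 at the start, 104 on the other stop; 150 from the beam's hinge. The pan itself stays level and reads the same wherever a load stands on it. Site x: horizontal, across the beam; y: horizontal, along it towards the faceplate's pan; z up
- part_pan_top (a point): centre of the flat upper face of the other steel pan, 120 across, which carries the faceplate
- scale_plate (a point): centre of the marked arc (green in the middle) on the white upright plate, 70 wide and up to 220 above the bench, that stands over the beam's hinge half-way between the pans; the red pointer moves in front of it
- faceplate_center (a point): turned aluminium faceplate: flange 80 across and 12 thick with a hub 38 across, 34 tall in all; this point is on its axis 12 above its underside. Its mass is unknown, between 125 and 320 g (hidden cavities)
- weight_board: dark wooden board 240 x 100 x 12 lying fixed on the bench, origin at the centre of its underside, x along its length. The three weights stand in a row along x, about 70 apart, in any order
- w200_center (a point): brass cylinder with a red top, of 200 g, 30 across, 34 tall, upright; point at its centre, half-way up
- w100_center (a point): brass cylinder with a blue top, of 100 g, 24 across, 28 tall, upright; point at its centre, half-way up
- w50_center (a point): brass cylinder with a white top, of 50 g, 18 across, 24 tall, upright; point at its centre, half-way up
- glue: bystander: white glue bottle, 64 across, 200 tall; origin under its centre
- oil_tin: bystander: brown oil tin 55 x 100 x 168; origin under its centre
- tape_roll: bystander: roll of white tape, 100 across, 25 tall; origin under its centre
- tape_measure: bystander: black tape measure 85 x 40 x 60; origin under its centre
- dividers: bystander: steel dividers lying flat, 200 x 70 x 14; origin under the middle
- spring_clamp: bystander: grey spring clamp lying flat, 95 x 75 x 28; origin under the middle

How it is judged:
At the end, for the whole second after the job is handed in: The beam is at rest within 0.05 rad of level (pointer in the green sector); the faceplate lies in its pan; every weight stands upright, either in the empty pan or on its board (value of joint beam between -0.05 and 0.05 rad and velocity of joint beam between -0.05 and 0.05 rad/s and horizontal distance between faceplate_center and part_pan_top below 0.03 m and angle between each of faceplate_center, w200_center, w100_center, w50_center's own z axis and vertical below 0.15 rad and z of faceplate_center in the frame of part_pan_top between 0.006 and 0.018 m and ((horizontal distance between w200_center and weight_pan_top below 0.06 m and z of w200_center in the frame of weight_pan_top between 0.005 and 0.08 m) or (x of w200_center in the frame of weight_board between -0.12 and 0.12 m and y of w200_center in the frame of weight_board between -0.05 and 0.05 m and z of w200_center in the frame of weight_board between 0.018 and 0.036 m)) and ((horizontal distance between w100_center and weight_pan_top below 0.06 m and z of w100_center in the frame of weight_pan_top between 0.005 and 0.08 m) or (x of w100_center in the frame of weight_board between -0.12 and 0.12 m and y of w100_center in the frame of weight_board between -0.05 and 0.05 m and z of w100_center in the frame of weight_board between 0.018 and 0.036 m)) and ((horizontal distance between w50_center and weight_pan_top below 0.06 m and z of w50_center in the frame of weight_pan_top between 0.005 and 0.08 m) or (x of w50_center in the frame of weight_board between -0.12 and 0.12 m and y of w50_center in the frame of weight_board between -0.05 and 0.05 m and z of w50_center in the frame of weight_board between 0.018 and 0.036 m))); the robot touches nothing.
It fails at once if a bystander is shifted by more than 30 mm (distance of any of glue, oil_tin, tape_roll, tape_measure, dividers, spring_clamp from where it was at the start of the episode above 0.03 m).
It fails at once if the robot touches the faceplate (contact force between faceplate and the fingers above 0.5 N or contact force between faceplate and the arm above 0.5 N).
It fails at once if the empty pan is struck or pressed with more than 15 N (contact force between weight_pan and anything else above 15 N).
It also fails if it takes over 72 s, if anything falls off the work surface, if the arm or the gripper's body presses on something with over 40 N, if the wrist force passes 120 N, or if a joint passes its speed limit or range.

ROBOT

A 6-joint arm with a two-finger parallel gripper is mounted at the origin on the work surface. World frame = base frame: x ahead of the robot, y to its left, z up, the work surface at z = 0. Lengths are in m, angles in rad, forces in N, time in s.
With the tool pointing down it reaches from about 0.35 to 0.85 m from the base axis. Payload 8.1 kg.
Tool frame: the origin (TCP) lies midway between the tips of the shut fingers; the grasp point (between the pads) lies 19 mm behind it; z points along the fingers, y is the direction in which the jaws open and shut (so a half turn about z gives the same grasp; the last joint's range is limited). The gripper opens to 93 mm and grips with 3 to 60 N. Pads are 15 mm wide; open, the fingers measure 128 mm over their backs; the gripper's body (75 mm by 188 mm) begins 65 mm behind the grasp point.
Start: joints at [-1.36, 0.13, 1.488, -0, 1.523, -0.085], TCP at [0.175, -0.574, 0.219] pointing down, gripper open.
Joint ranges: [-2.96, 2.96], [-0.89, 2.26], [0.02, 2.5], [-1.34, 4.48], [0, 2.73], [-2.66, 2.66]. Speed limits (rad/s): [2.39, 2.39, 2.79, 3.14, 3.14, 3.14].

INTERFACE

Orientations are given as a rotation vector (axis times angle).
In Python, from plant import robot, optics, ticket gives the robot as it stands.
- The arm moves only by the tool send_rows, never from a script. Its argument "targets" is a list of rows, each a list of 3 entries, a list of its own where there are three numbers: the opening, from -1 (shut) to 1 (fully open), then the shift along the tool's x, y, z in mm, then the turn about the tool's z in rad. A call has 1 to 12 rows; each row shifts and turns the commanded pose from where the row before left it, along the tool's axes as they then stand; what a row does not reach is not made up. A row lasts 1/10 s, in which the tool goes at most 50 mm and 8.59 degrees, less where a joint would pass 70% of its speed; a pose out of reach is approached as far as the arm can. A call with a gripper value outside its range is refused whole. The fingers move at their own pace and stop on an object; "newtons" is the grip in N (left out, the last holds). Time passes only in rows, so rows that do not move let the fingers close. It gives the time, the measured TCP pose, the force and the opening at its end, in the units of the state.
- robot.read_state(): the state, without advancing time (a new reading comes with each control period).
- optics.read_camera(name): name is "scene" or "top" or "wrist"; returns a dict with "color" (420x560x3 uint8, red, green, blue), "K" (3x3 intrinsics, pixels), "position" and "orientation" of the camera in the world. Camera axes: x right, y up, looking along -z (the intrinsics and any distortion apply to the point x, -y, -z); pixel columns grow to the right and rows downward; lengths in m; the calibration is good to about 2 mm. A picture is of the moment at which its call begins. There is no depth.
- ticket.close_job(): hands the job in, once; it reports no verdict.
Trained networks look in the newest picture that a camera, given by its name, has taken for a name from the list of things; names that differ only in an ending like _2 or _b are one class to them, and where a whole thing is asked for, a point or a joint stands for the part that bears it (a point fixed in the world has none). Each returns a list of dicts, best first, with "confidence" (0 to 1); they miss things now and then, are a little off and sometimes report something else, mostly with a low value. They report only what shows in the picture. A call takes as long as a camera call.
- optics.cut_out(camera, name): "region" (420x560 bool, what is visible of it) and "point" ([column, row] in pixels, amid what is visible of it).
The state is a dict: "t": time; "q": joint angles; "dq": joint speeds; "joint_torque": joint torques, N m; "tool_pos": TCP position; "orientation": TCP orientation; "force": force on the tool from outside, world axes, zero at the start; "wrist_torque": the same for the moment, N m; "opening": finger opening in m.
Only numpy, scipy, OpenCV 4.12 (cv2) and the standard library are available. Lean on these libraries where they do the work, as an engineer would, in place of code of your own. Each camera call takes 0.05 s, during which the arm holds its last target.

## Working session

There is one attempt and no reset: what is moved stays moved. The work goes in short steps, Python scripts to look and compute and a tool call to move; the robot and the scene stay as the last step left them, time stands still between calls to the robot, and variables do not carry over. Pictures are saved under pics/ and viewed, and the job is handed in when it is done.

Besides the shell and the picture viewer there is one more tool, called after ">>>" in YAML: its name, and indented under it one key for each argument. send_rows: Moves the arm, as the interface text tells. Its arguments: {"type":"object","properties":{"targets":{"type":"array","items":{"type":"array"}},"newtons":{"type":"number"}},"required":["targets"]}

```bash
ls; mkdir -p pics; cat > h.py <<'E'
import numpy as np, cv2
from scipy.spatial.transform import Rotation as R
from plant import robot, optics, ticket
def rot(o):
    o=np.array(o,float)
    if o.shape==(3,3): return o
    if o.size==3: return R.from_rotvec(o).as_matrix()
    return None
def ray(c,uv):
    K=np.array(c["K"]);d=np.linalg.inv(K)@np.array([uv[0],uv[1],1.0])
    return np.array(c["position"]),rot(c["orientation"])@np.array([d[0],-d[1],-d[2]])
def atz(c,uv,z):
    p,d=ray(c,uv);return p+d*(z-p[2])/d[2]
def proj(c,P):
    v=rot(c["orientation"]).T@(np.array(P)-np.array(c["position"]))
    x=np.array(c["K"])@np.array([v[0],-v[1],-v[2]]);return x[:2]/x[2]
def save(c,n): cv2.imwrite("pics/"+n,c["color"][:,:,::-1])
E
python3 - <<'E'
from h import *
print(robot.read_state())
for n in ["scene","top","wrist"]:
    c=optics.read_camera(n);save(c,n+"0.png");print(n,c["K"],c["position"],c["orientation"],[k for k in c])
E
```

```text
pics
{'t': 0.0, 'q': array([-1.36036184e+00,  1.31162436e-01,  1.48924275e+00,  7.69263199e-06,
        1.52300562e+00, -8.53911947e-02]), 'dq': array([-0.00026303, -0.00145669,  0.0017887 , -0.00033284, -0.00129816,
       -0.00028085]), 'joint_torque': array([ 4.73071450e-04, -5.59839821e+01, -4.91762888e+01,  7.67348078e-02,
        3.54976289e-02, -1.82950712e-04]), 'tool_pos': array([ 0.17483017, -0.57338088,  0.21760675]), 'orientation': array([-3.10549388e+00, -4.62721264e-01,  1.66300056e-04]), 'force': array([-0.02560567,  0.02279311, -0.02220903]), 'wrist_torque': array([ 0.02086427,  0.02185703, -0.02214931]), 'opening': 0.0927930664060494}
scene [[473.79742107   0.         286.60174641]
 [  0.         473.79742107 209.8609505 ]
 [  0.           0.           1.        ]] [ 1.14518463 -0.74198683  1.14508166] [0.72905668 0.26359753 0.63111593] ['color', 'K', 'position', 'orientation']
top [[516.53565658   0.         284.92321597]
 [  0.         516.53565658 210.50762992]
 [  0.           0.           1.        ]] [ 0.26551913 -0.01571468  1.78491039] [ 0.13529593 -0.12645919 -1.56432292] ['color', 'K', 'position', 'orientation']
wrist [[333.36108974   0.         276.87100656]
 [  0.         333.36108974 208.00449361]
 [  0.           0.           1.        ]] [ 0.24245834 -0.55382454  0.38305094] [-0.22349482  0.16883804 -1.26616339] ['color', 'K', 'position', 'orientation']
```

View pics/scene0.png

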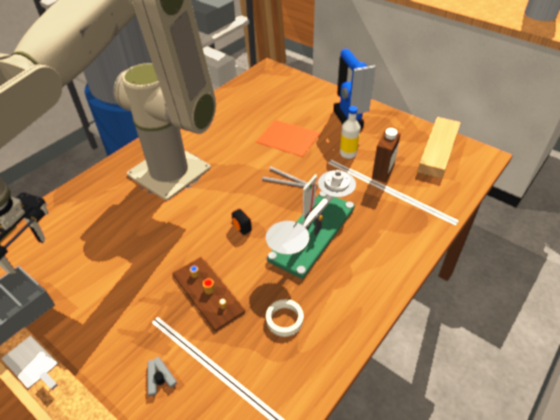

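View pics/top0.png

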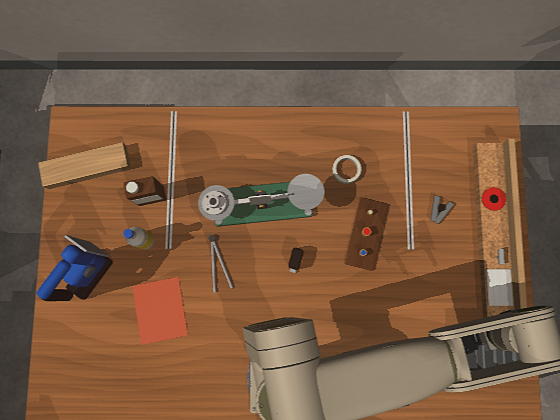

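View pics/wrist0.png

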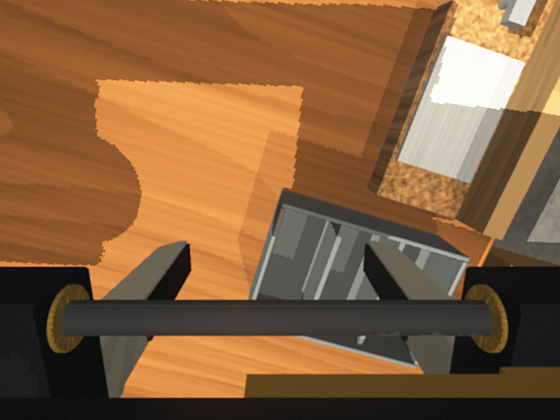

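The top view shows the weights at blue (363,252), red (367,231) and white (372,212). The empty pan is at (306,191) and the faceplate at (215,203). Next I'll work out positions from both cameras.

```bash
python3 - <<'E'
from h import *
cs={n:optics.read_camera(n) for n in ["top","scene"]}
def blob(n,name):
    r=optics.cut_out(n,name)
    return [(x["confidence"],np.round(x["point"],1),x["region"]) for x in r[:2]]
def tri(u,v):
    (p,d),(q,e)=ray(cs["top"],u),ray(cs["scene"],v)
    s=np.linalg.lstsq(np.stack([d,-e],1),q-p,rcond=None)[0]
    a=p+s[0]*d;b=q+s[1]*e;return np.round((a+b)/2,4),round(np.linalg.norm(a-b),4)
for nm,z in [("w200_center",.046),("w100_center",.04),("w50_center",.036),("weight_pan_top",.136),("part_pan_top",.104),("faceplate_center",.13),("weight_board",.012),("scale_plate",.2),("tape_roll",.025),("tape_measure",.06),("glue",.2),("oil_tin",.16)]:
    a=blob("top",nm);b=blob("scene",nm)
    for t in a: print(nm,"top",round(t[0],2),t[1],t[2].sum(),atz(cs["top"],t[1],z).round(4))
    for t in b: print(nm,"scene",round(t[0],2),t[1],t[2].sum(),atz(cs["scene"],t[1],z).round(4))
    if a and b: print("  tri",tri(a[0][1],b[0][1]))
    if nm=="weight_board" and a:
        r=cv2.minAreaRect(cv2.findNonZero(a[0][2].astype(np.uint8)));bp=cv2.boxPoints(r);print(np.array([atz(cs["top"],p,.012)[:2] for p in bp]).round(4).tolist())
for n in cs:
  c=cs[n]["color"]
  x,y,w,h=((300,150,100,130) if n=="top" else (160,150,200,190))
  s=4 if w==200 else 6
  cv2.imwrite(f"pics/{n}_z.png",cv2.resize(c[y:y+h,x:x+w,::-1],None,fx=s if n=="scene" else 4.5,fy=s*0+ (3 if n=="scene" else 4.5) if n!="scene" else 4*1.0*0.75,interpolation=cv2.INTER_CUBIC) if n=="top" else cv2.resize(c[y:y+h,x:x+w,::-1],None,fx=3,fy=3,interpolation=cv2.INTER_CUBIC))
E
```

```text
w200_center top 0.5 [364.1 233.2] 64 [ 0.4808 -0.2738  0.046 ]
w200_center scene 0.64 [209.5 283.7] 174 [ 0.4932 -0.2822  0.046 ]
  tri (array([ 0.4832, -0.2758,  0.0296]), np.float64(0.0011))
w100_center top 0.64 [291.7 192.6] 1801 [ 0.6218 -0.0286  0.04  ]
w100_center scene 0.55 [195.  271.6] 69 [ 0.4271 -0.2754  0.04  ]
  tri (array([ 0.5353, -0.1645,  0.1139]), np.float64(0.3069))
w50_center scene 0.48 [221.3 302.3] 59 [ 0.5561 -0.3019  0.036 ]
weight_pan_top top 0.71 [303.3 191.5] 1050 [ 0.6059 -0.0657  0.136 ]
weight_pan_top scene 0.72 [286.4 239.5] 1135 [ 0.6109 -0.0827  0.136 ]
weight_pan_top scene 0.54 [294.8 180.2] 102 [0.4818 0.1232 0.136 ]
  tri (array([ 0.6058, -0.0694,  0.1211]), np.float64(0.009))
part_pan_top top 0.8 [226.8 204.3] 515 [0.5688 0.1866 0.104 ]
part_pan_top scene 0.75 [331.3 190.5] 330 [0.581  0.1832 0.104 ]
  tri (array([0.5732, 0.1901, 0.0931]), np.float64(0.0064))
faceplate_center top 0.55 [208.5 203.6] 461 [0.5663 0.2432 0.13  ]
faceplate_center top 0.48 [294.3 258. ] 230 [ 0.39   -0.0364  0.13  ]
faceplate_center scene 0.63 [335.6 180. ] 388 [0.5789 
[... 638 characters left out ...]
 395 [ 0.675  -0.2195  0.025 ]
tape_roll scene 0.58 [281.6 305.7] 655 [ 0.6883 -0.2038  0.025 ]
  tri (array([ 0.682 , -0.212 ,  0.0258]), np.float64(0.0205))
tape_measure top 0.75 [293.1 258.6] 250 [ 0.3933 -0.0333  0.06  ]
tape_measure scene 0.89 [245.6 220.2] 357 [ 0.4222 -0.0494  0.06  ]
  tri (array([ 0.398, -0.031,  0.027]), np.float64(0.007))
glue top 0.81 [139.4 237.2] 491 [0.4477 0.443  0.2   ]
glue scene 0.91 [351.5 137.9] 750 [0.5463 0.338  0.2   ]
  tri (array([0.4641, 0.4816, 0.0725]), np.float64(0.0047))
oil_tin top 0.6 [143.3 189.7] 896 [0.6059 0.4496 0.16  ]
oil_tin scene 0.62 [385.1 152.3] 954 [0.6481 0.3864 0.16  ]
  tri (array([0.6168, 0.466 , 0.0938]), np.float64(0.0075))
```

```bash
python3 - <<'E'
from h import *
for n,(x,y,w,h),f in [("top",(260,150,140,130),5),("scene",(165,170,200,160),4)]:
    c=optics.read_camera(n)["color"][y:y+h,x:x+w,::-1]
    cv2.imwrite(f"pics/{n}_z1.png",cv2.resize(c,None,fx=f if f*h<=600 else 4.6,fy=f if f*h<=600 else 4.6,interpolation=cv2.INTER_CUBIC))
E
```

```text
(no output)
```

View pics/top_z1.png

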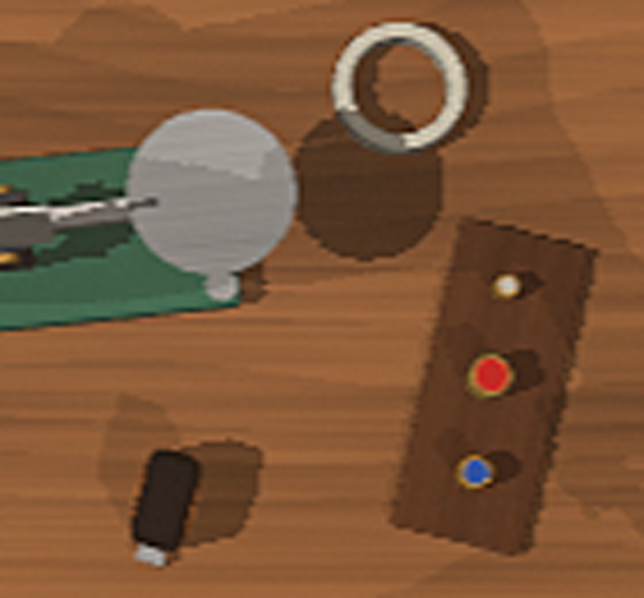

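View pics/scene_z1.png

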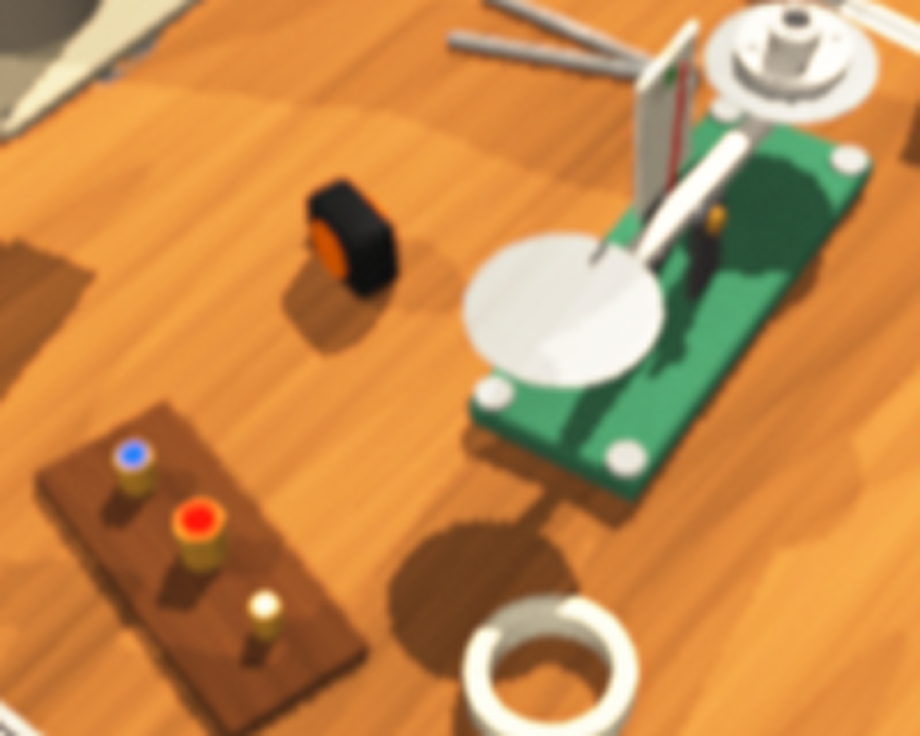

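```bash
cat > g.py <<'E'
from h import *
def tri(ct,u,cs_,v):
    (p,d),(q,e)=ray(ct,u),ray(cs_,v)
    s=np.linalg.lstsq(np.stack([d,-e],1),q-p,rcond=None)[0]
    a=p+s[0]*d;b=q+s[1]*e;return np.round((a+b)/2,4),np.round(a-b,4)
E
python3 - <<'E'
from g import *
t=optics.read_camera("top");s=optics.read_camera("scene");w=optics.read_camera("wrist")
for n,u,v,z in [("red",(366.5,231.7),(208.3,283.0),.046),("blue",(363.5,252.4),(194.1,269.1),.04),("white",(370.4,212.2),(222.6,301.7),.036),("pan",(306.1,191.7),(287.6,237.4),.136)]:
    print(n,atz(t,u,z).round(4),atz(s,v,z).round(4),tri(t,u,s,v))
st=robot.read_state();T=R.from_rotvec(st["orientation"]).as_matrix();print("tool",T.round(3).tolist())
C=rot(w["orientation"]);print("cam in tool",(T.T@(np.array(w["position"])-st["tool_pos"])).round(4),(T.T@C).round(3).tolist())
E
```

```text
red [ 0.4859 -0.282   0.046 ] [ 0.4889 -0.2826  0.046 ] (array([ 0.4867, -0.2819,  0.0431]), array([-0.0009, -0.0011,  0.0001]))
blue [ 0.4163 -0.2712  0.04  ] [ 0.4186 -0.2707  0.04  ] (array([ 0.4169, -0.2707,  0.0384]), array([-0.0011, -0.0014,  0.0001]))
white [ 0.5546 -0.2985  0.036 ] [ 0.5576 -0.2984  0.036 ] (array([ 0.5556, -0.2981,  0.0335]), array([-0.0012, -0.0015,  0.    ]))
pan [ 0.6053 -0.0748  0.136 ] [ 0.6089 -0.0747  0.136 ] (array([ 0.6067, -0.074 ,  0.1334]), array([-0.0017, -0.0018, -0.0003]))
tool [[0.957, 0.292, 0.0], [0.292, -0.957, 0.0], [0.0, -0.0, -1.0]]
cam in tool [ 0.0704  0.0007 -0.1653] [[0.001, 0.966, 0.259], [1.0, -0.001, 0.001], [0.001, 0.259, -0.966]]
```

>>> send_rows:
  targets:
    - [1,[0,0,0],0.131]
    - [1,[0,0,0],0.131]
    - [1,[0,0,0],0.131]
    - [1,[0,0,0],0.131]
    - [1,[30,-44,0],0]
    - [1,[30,-44,0],0]
    - [1,[30,-44,10],0]
    - [1,[30,-44,10],0]
    - [1,[30,-44,10],0]
    - [1,[30,-44,10],0]
    - [1,[30,-44,10],0]
    - [1,[28,-46,10],0]
  newtons: 15

```text
t: 2.9
tool_pos: [0.465, -0.3032, 0.1633]
orientation: [3.121, -0.358, 0.001]
force: [0.1, -0.0, -0.3]
opening: 0.0932
```

```bash
cat >> g.py <<'E'
def st():
    s=robot.read_state();T=R.from_rotvec(s["orientation"]).as_matrix()
    print("t",round(s["t"],2),"tcp",s["tool_pos"].round(4),"a",np.degrees(np.arctan2(T[1,0],T[0,0])).round(2),"tilt",T[:,2].round(3),"F",s["force"].round(2),"open",round(s["opening"],4),"q6",round(s["q"][5],2))
    return s,T
def to(P):
    s,T=st();print("need mm tool",(1000*T.T@(np.array(P)-s["tool_pos"])).round(1))
E
python3 - <<'E'
from g import *
to((.487,-.282,.02))
c=optics.read_camera("wrist");save(c,"w1.png")
print(proj(c,(.487,-.282,.046)),proj(c,(.4175,-.271,.04)),proj(c,(.556,-.298,.036)))
E
```

```text
t 2.9 tcp [ 0.465  -0.3032  0.1633] a -13.08 tilt [ 0.001 -0.001 -1.   ] F [ 0.09 -0.05 -0.35] open 0.0932 q6 1.13
need mm tool [ 16.5 -25.7 143.3]
[245.92439219 183.92551772] [253.61875893 256.79531963] [244.99282442  98.16412432]
```

View pics/w1.png

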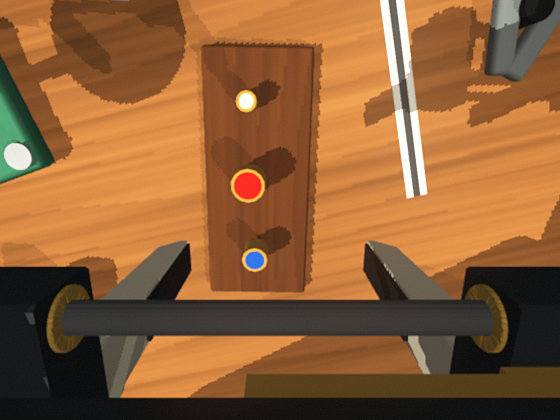

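The wrist view shows the weight tops at red (248,185), blue (255,260) and white (246,101), close to the projected positions. I'll refine from these.

```bash
python3 - <<'E'
from g import *
c=optics.read_camera("wrist")
hsv=cv2.cvtColor(c["color"],cv2.COLOR_RGB2HSV)
ms={"red":(cv2.inRange(hsv,(0,200,200),(5,255,255)),.046),"blue":(cv2.inRange(hsv,(100,120,120),(130,255,255)),.04),"white":(cv2.inRange(hsv,(0,0,225),(180,45,255)),.036)}
for k,(m,z) in ms.items():
    m[:, :200]=0;m[:,300:]=0;m[290:]=0
    n,l,stt,ce=cv2.connectedComponentsWithStats(m)
    i=1+np.argmax(stt[1:,4]);print(k,ce[i].round(1),stt[i,4],atz(c,ce[i],z).round(4))
to((.487,-.282,.02))
E
```

```text
red [256.1 188.4] 550 [ 0.4854 -0.2829  0.046 ]
blue [262.  262.8] 243 [ 0.4143 -0.2708  0.04  ]
white [254.9 103.1] 176 [ 0.5541 -0.298   0.036 ]
t 3.0 tcp [ 0.4665 -0.2995  0.1619] a -12.74 tilt [-0.     0.003 -1.   ] F [-0.59 -0.    0.03] open 0.0927 q6 1.13
need mm tool [ 16.3 -21.2 141.9]
```

>>> send_rows:
  targets:
    - [1,[15,-21,20],0]
    - [1,[0,0,35],0]
    - [1,[0,0,35],0]
    - [1,[0,0,30],0]
    - [1,[0,0,15],0]
    - [1,[0,0,0],0]
    - [1,[0,0,0],0]

```text
t: 3.7
tool_pos: [0.4834, -0.2883, 0.0295]
orientation: [3.121, -0.358, 0.001]
force: [0.2, -0.3, 1.3]
opening: 0.0933
```

```bash
python3 - <<'E'
from g import *
c=optics.read_camera("wrist");save(c,"w2.png")
to((.486,-.2825,.017))
E
```

```text
t 3.75 tcp [ 0.4841 -0.2887  0.0303] a -13.09 tilt [ 0.002 -0.002 -1.   ] F [0.12 0.12 0.66] open 0.0931 q6 1.17
need mm tool [ 0.4 -6.5 13.3]
```

View pics/w2.png

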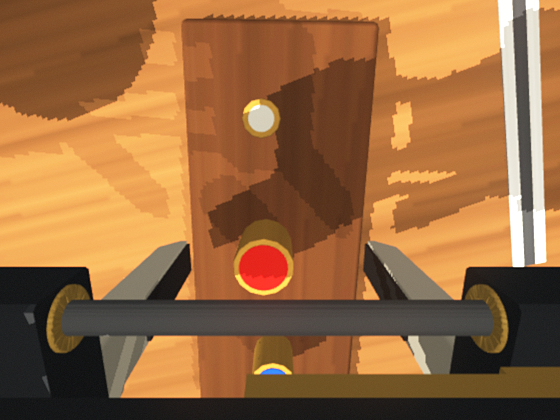

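>>> send_rows:
  targets:
    - [1,[0.5,-6.5,0],0]
    - [1,[0,0,8],0]
    - [1,[0,0,5],0]
    - [0,[0,0,0],0]
    - [-0.3,[0,0,0],0]
    - [-0.8,[0,0,0],0]
    - [-1,[0,0,0],0]
    - [-1,[0,0,0],0]
    - [-1,[0,0,0],0]
    - [-1,[0,0,0],0]
    - [-1,[0,0,0],0]
    - [-1,[0,0,0],0]
  newtons: 15

```text
t: 4.95
tool_pos: [0.485, -0.2814, 0.0154]
orientation: [3.121, -0.358, 0.0]
force: [0.0, 0.2, 0.2]
opening: 0.0283
```

```bash
python3 - <<'E'
from g import *
st();st();st()
E
```

```text
t 4.95 tcp [ 0.485  -0.2814  0.0154] a -13.08 tilt [ 0. -0. -1.] F [0.03 0.16 0.21] open 0.0283 q6 1.18
t 4.95 tcp [ 0.485  -0.2814  0.0154] a -13.08 tilt [ 0. -0. -1.] F [0.03 0.16 0.21] open 0.0283 q6 1.18
t 4.95 tcp [ 0.485  -0.2814  0.0154] a -13.08 tilt [ 0. -0. -1.] F [0.03 0.16 0.21] open 0.0283 q6 1.18
```

>>> send_rows:
  targets:
    - [-1,[0,0,-10],0]
    - [-1,[0,0,-30],0]
    - [-1,[0,0,-40],0]
    - [-1,[0,0,-40],0]
    - [-1,[0,0,-40],0]
    - [-1,[8,-35,-20],0]
    - [-1,[8,-35,0],0]
    - [-1,[8,-35,0],0]
    - [-1,[8,-35,0],0]
    - [-1,[8,-30,0],0]
    - [-1,[4,-20,0],0]
    - [-1,[0,0,0],0]

```text
t: 6.15
tool_pos: [0.5714, -0.1036, 0.1958]
orientation: [-3.121, 0.353, -0.0]
force: [-0.2, -0.4, -1.7]
opening: 0.0285
```

```bash
python3 - <<'E'
from g import *
c=optics.read_camera("wrist");save(c,"w3.png")
to((.582,-.069,.175))
print(proj(c,(.6065,-.0745,.136)))
E
```

```text
t 6.2 tcp [ 0.5709 -0.105   0.1957] a -12.94 tilt [-0.  0. -1.] F [ 0.35 -0.88 -2.13] open 0.0289 q6 1.53
need mm tool [  2.7 -37.6  20.7]
[222.80188971 183.73828947]
```

View pics/w3.png

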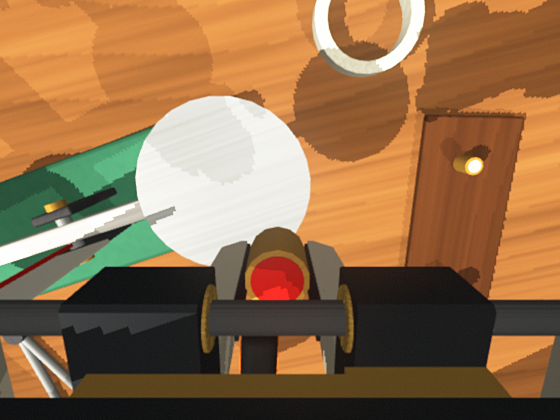

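Pan centre is at about (223,183), which matches the model. The grey line at its edge looks like a flat shadow. I'll move over the placing spot and take a force baseline while the weight hangs free.

>>> send_rows:
  targets:
    - [-1,[1,-20,5],0]
    - [-1,[2,-17,15],0]
    - [-1,[0,0,20],0]
    - [-1,[0,0,0],0]
    - [-1,[0,0,0],0]
    - [-1,[0,0,0],0]

```text
t: 6.8
tool_pos: [0.5824, -0.0714, 0.1562]
orientation: [3.121, -0.359, 0.001]
force: [1.1, -0.2, -1.4]
opening: 0.0286
```

```bash
cat >> g.py <<'E'
def fz(n=10):
    a=[];p=[]
    for i in range(n):
        optics.read_camera("wrist");s=robot.read_state();a.append(s["force"]);p.append(s["tool_pos"])
    print("F",np.mean(a,0).round(3),"sd",np.std(a,0).round(2),"tcp",np.mean(p,0).round(4),"sd",np.std(p,0).round(4))
E
python3 - <<'E'
from g import *
fz(12);to((.582,-.069,.175))
E
```

```text
F [ 0.104 -0.1   -1.867] sd [0.5  0.47 0.55] tcp [ 0.5824 -0.0711  0.1559] sd [0.0002 0.0002 0.0004]
t 7.4 tcp [ 0.5821 -0.0709  0.1554] a -13.07 tilt [-0.  0. -1.] F [-0.73  0.19 -1.97] open 0.0287 q6 1.59
need mm tool [ -0.5  -1.8 -19.6]
```

>>> send_rows:
  targets:
    - [-1,[0,-1,10],0]
    - [-1,[0,0,2],0]
    - [-1,[0,0,2],0]
    - [-1,[0,0,2],0]
    - [-1,[0,0,2],0]
    - [-1,[0,0,2],0]
    - [-1,[0,0,2],0]
    - [-1,[0,0,2],0]
    - [-1,[0,0,2],0]
    - [-1,[0,0,2],0]
    - [-1,[0,0,2],0]
    - [-1,[0,0,2],0]

```text
t: 8.6
tool_pos: [0.5824, -0.07, 0.1233]
orientation: [3.121, -0.358, 0.0]
force: [0.7, -1.4, -0.8]
opening: 0.0288
```

```bash
python3 - <<'E'
from g import *
fz(24);c=optics.read_camera("scene")
cv2.imwrite("pics/s3.png",cv2.resize(c["color"][150:310,230:400,::-1],None,fx=3.6,fy=3.6,interpolation=cv2.INTER_CUBIC))
E
```

```text
F [-0.436  0.011 -0.635] sd [0.52 0.56 0.51] tcp [ 0.5823 -0.0698  0.1233] sd [0.     0.     0.0001]
```

View pics/s3.png

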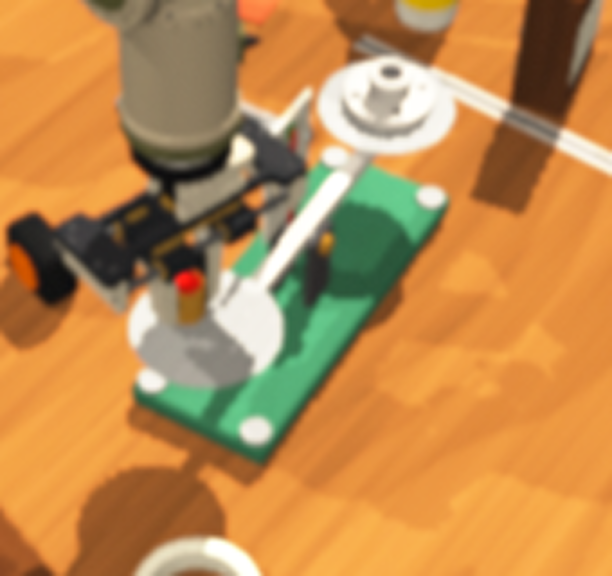

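Change from the baseline is about +1.25 N at level, so the faceplate weighs roughly 130 g (±20). The 100 and 50 together fit anything from 118 to 182 g, so I'll take the 200 back to its board spot.

>>> send_rows:
  targets:
    - [-1,[0,0,-3],0]
    - [-1,[0,0,-3],0]
    - [-1,[0,0,-3],0]
    - [-1,[0,0,-3],0]
    - [-1,[0,0,-3],0]
    - [-1,[0,0,-5],0]
    - [-1,[0,0,-15],0]
    - [-1,[0,0,-20],0]
    - [-1,[-5,20,0],0]
    - [-1,[-9,45,0],0]
    - [-1,[-9,45,0],0]
    - [-1,[-9,45,0],0]

```text
t: 11.05
tool_pos: [0.5157, -0.215, 0.1798]
orientation: [3.121, -0.356, 0.002]
force: [0.3, -1.0, -2.1]
opening: 0.0288
```

>>> send_rows:
  targets:
    - [-1,[-9,45,0],0]
    - [-1,[-6,28,0],0]
    - [-1,[0,0,20],0]
    - [-1,[0,0,40],0]
    - [-1,[0,0,40],0]
    - [-1,[0,0,30],0]
    - [-1,[0,0,10],0]
    - [-1,[0,0,0],0]
    - [-1,[0,0,0],0]
    - [-1,[0,0,0],0]
    - [-1,[0,0,0],0]

```text
t: 12.15
tool_pos: [0.4863, -0.2823, 0.0405]
orientation: [3.12, -0.357, 0.005]
force: [0.3, 0.1, -2.3]
opening: 0.0286
```

```bash
python3 - <<'E'
from g import *
fz(2);to((.485,-.2814,.0158))
E
```

```text
F [-0.334 -0.193 -1.888] sd [0.16 0.29 0.03] tcp [ 0.4859 -0.282   0.0399] sd [0.0001 0.0001 0.0002]
t 12.25 tcp [ 0.4857 -0.2819  0.0397] a -13.07 tilt [ 0.002 -0.001 -1.   ] F [-0.5  -0.48 -1.92] open 0.0288 q6 1.18
need mm tool [-0.9 -0.3 23.9]
```

>>> send_rows:
  targets:
    - [-1,[-1,0,12],0]
    - [-1,[0,0,6],0]
    - [-1,[0,0,3],0]
    - [-1,[0,0,1],0]
    - [-1,[0,0,0.5],0]
    - [-1,[0,0,0],0]
    - [-1,[0,0,0],0]
    - [-1,[0,0,0],0]

```text
t: 13.05
tool_pos: [0.4841, -0.2812, 0.0161]
orientation: [3.121, -0.358, 0.001]
force: [-0.3, -0.6, -2.8]
opening: 0.0288
```

```bash
python3 - <<'E'
from g import *
fz(4)
E
```

```text
F [-0.24  -0.381 -1.626] sd [0.76 0.28 0.57] tcp [ 0.4841 -0.2812  0.016 ] sd [0. 0. 0.]
```

Hovering about 0.5 mm above the board. I'll set it down, release and retreat.

>>> send_rows:
  targets:
    - [-1,[0,0,0.7],0]
    - [-1,[0,0,0],0]
    - [-1,[0,0,0],0]
    - [-0.3,[0,0,0],0]
    - [0,[0,0,0],0]
    - [0,[0,0,0],0]
    - [0,[0,0,0],0]
    - [0,[0,0,-15],0]
    - [0.2,[0,0,-40],0]
    - [0.2,[0,0,-40],0]
    - [0.2,[0,0,-20],0]
    - [0.2,[0,0,0],0]

```text
t: 14.45
tool_pos: [0.4866, -0.283, 0.1359]
orientation: [3.117, -0.357, 0.012]
force: [0.5, 0.2, 0.9]
opening: 0.0555
```

```bash
python3 - <<'E'
from g import *
c=optics.read_camera("wrist");c=optics.read_camera("wrist");save(c,"w4.png");to((.4163,-.2708,.016))
E
```

```text
t 14.55 tcp [ 0.4843 -0.2813  0.1309] a -13.07 tilt [ 0.001 -0.001 -1.   ] F [-0.62 -0.56 -1.04] open 0.0561 q6 1.18
need mm tool [-68.7   5.1 114.8]
```

View pics/w4.png

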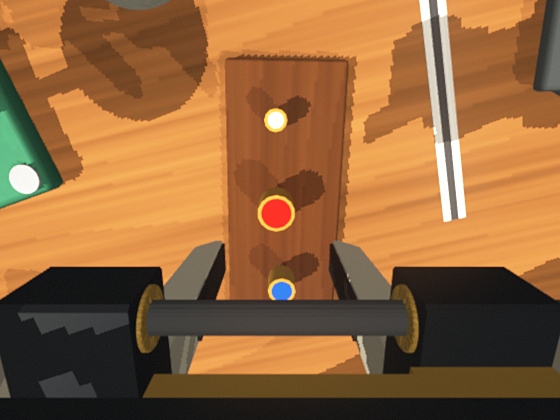

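Red stands on the board at (276,213), blue is at (282,291) and white at (276,120). I'll refine blue and white, using red's known position as the reference.

```bash
python3 - <<'E'
from g import *
c=optics.read_camera("wrist")
for n,u,z in [("red",(276,213),.046),("blue",(282,291),.04),("white",(276,120),.036)]: print(n,atz(c,u,z).round(4))
s,T=st()
E
```

```text
red [ 0.484  -0.2817  0.046 ]
blue [ 0.4139 -0.2706  0.04  ]
white [ 0.5524 -0.2975  0.036 ]
t 14.6 tcp [ 0.4835 -0.2808  0.1295] a -13.07 tilt [-0.001  0.001 -1.   ] F [-0.42  0.16 -0.24] open 0.056 q6 1.18
```

>>> send_rows:
  targets:
    - [0.2,[-35,2.5,0],0]
    - [0.2,[-35,3,0],0]
    - [0.2,[0,0,30],0]
    - [0.2,[0,0,40],0]
    - [0.2,[0,0,25],0]
    - [0.2,[0,0,0],0]
    - [0.2,[0,0,0],0]
    - [0.2,[0,0,0],0]

```text
t: 15.4
tool_pos: [0.4153, -0.2712, 0.0364]
orientation: [3.12, -0.358, 0.002]
force: [-0.3, -0.4, -0.6]
opening: 0.056
```

```bash
python3 - <<'E'
from g import *
c=optics.read_camera("wrist");c=optics.read_camera("wrist");save(c,"w5.png");to((.4145,-.2705,.016))
E
```

```text
t 15.5 tcp [ 0.4157 -0.2715  0.0369] a -13.07 tilt [ 0.002 -0.002 -1.   ] F [ 0.11 -0.58  0.43] open 0.0561 q6 1.12
need mm tool [-1.4 -0.7 20.8]
```

View pics/w5.png

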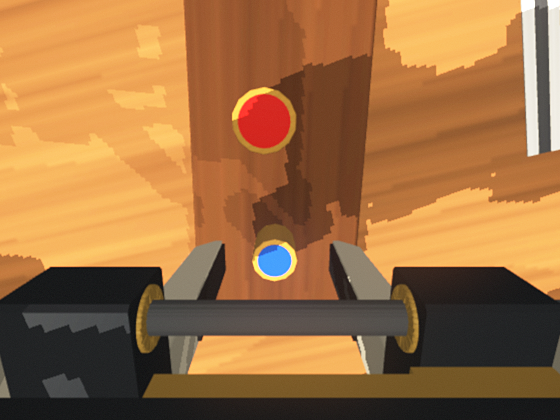

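Blue is centred between the pads at (275,260). Lowering and gripping.

>>> send_rows:
  targets:
    - [0.2,[-1,-1,10],0]
    - [0.2,[0,0,8],0]
    - [0.2,[0,0,3],0]
    - [0.2,[0,0,0],0]
    - [-0.3,[0,0,0],0]
    - [-0.8,[0,0,0],0]
    - [-1,[0,0,0],0]
    - [-1,[0,0,0],0]
    - [-1,[0,0,0],0]
    - [-1,[0,0,0],0]
  newtons: 15

```text
t: 16.5
tool_pos: [0.4139, -0.2696, 0.0144]
orientation: [3.121, -0.358, 0.0]
force: [0.4, 1.0, 1.2]
opening: 0.0229
```

```bash
python3 - <<'E'
from g import *
to((.60,-.073,.18))
E
```

```text
t 16.5 tcp [ 0.4139 -0.2696  0.0144] a -13.07 tilt [ 0. -0. -1.] F [0.36 1.04 1.21] open 0.0229 q6 1.12
need mm tool [ 136.8 -233.6 -165.6]
```

>>> send_rows:
  targets:
    - [-1,[0,0,-10],0]
    - [-1,[0,0,-30],0]
    - [-1,[0,0,-45],0]
    - [-1,[0,0,-45],0]
    - [-1,[12,-23,-35],0]
    - [-1,[22,-42,0],0]
    - [-1,[22,-42,0],0]
    - [-1,[22,-42,0],0]
    - [-1,[22,-42,0],0]
    - [-1,[16,-30,0],0]
    - [-1,[7,-13,0],0]
    - [-1,[0,0,0],0]

```text
t: 17.7
tool_pos: [0.5871, -0.0679, 0.1793]
orientation: [-3.121, 0.354, 0.0]
force: [-0.4, 0.1, -0.2]
opening: 0.0227
```

>>> send_rows:
  targets:
    - [-1,[0,0,0],0]
    - [-1,[0,0,0],0]
    - [-1,[0,0,0],0]

```text
t: 18.0
tool_pos: [0.5859, -0.0707, 0.1794]
orientation: [3.121, -0.36, -0.0]
force: [-0.7, 0.7, -0.4]
opening: 0.0229
```

```bash
python3 - <<'E'
from g import *
fz(3);to((.587,-.070,.1455))
E
```

```text
F [-0.1   -0.008 -0.8  ] sd [0.4  0.26 0.27] tcp [ 0.5861 -0.0703  0.1793] sd [0.0001 0.0001 0.    ]
t 18.15 tcp [ 0.5863 -0.0702  0.1793] a -13.15 tilt [ 0. -0. -1.] F [ 0.4   0.36 -1.18] open 0.0225 q6 1.59
need mm tool [ 0.7 -0.3 33.8]
```

>>> send_rows:
  targets:
    - [-1,[0,0,15],0]
    - [-1,[0,0,13],0]
    - [-1,[0,0,3],0]
    - [-1,[0,0,2],0]
    - [-1,[0,0,2],0]
    - [-1,[0,0,2],0]
    - [-1,[0,0,2],0]
    - [-1,[0,0,2],0]
    - [-1,[0,0,2],0]
    - [-1,[0,0,2],0]
    - [-1,[0,0,2],0]
    - [-1,[0,0,2],0]

```text
t: 19.35
tool_pos: [0.5867, -0.0695, 0.1302]
orientation: [3.121, -0.358, 0.001]
force: [-0.1, -1.3, 0.8]
opening: 0.023
```

```bash
python3 - <<'E'
from g import *
fz(10)
E
```

```text
F [-0.371 -0.031  0.308] sd [0.52 0.63 0.55] tcp [ 0.5865 -0.0693  0.1301] sd [0.     0.     0.0002]
```

>>> send_rows:
  targets:
    - [-1,[0,0,-2],0]
    - [-1,[0,0,-2],0]
    - [-1,[0,0,0],0]
    - [-1,[0,0,0],0]
    - [-1,[0,0,0],0]
    - [-0.4,[0,0,0],0]
    - [-0.1,[0,0,0],0]
    - [-0.1,[0,0,0],0]
    - [-0.1,[0,0,0],0]
    - [-0.1,[0,0,-10],0]
    - [0.2,[0,0,-30],0]
    - [0.2,[0,0,-30],0]

```text
t: 21.05
tool_pos: [0.5859, -0.0692, 0.2049]
orientation: [-3.121, 0.358, 0.003]
force: [0.6, -0.5, 0.7]
opening: 0.053
```

```bash
python3 - <<'E'
from g import *
for i in range(4): c=optics.read_camera("wrist")
save(c,"w6.png");to((.554,-.298,.176))
E
```

```text
t 21.25 tcp [ 0.5874 -0.0695  0.206 ] a -13.08 tilt [ 0.003 -0.001 -1.   ] F [-0.37 -0.22 -0.16] open 0.0557 q6 1.59
need mm tool [ 19.  230.1  30. ]
```

View pics/w6.png

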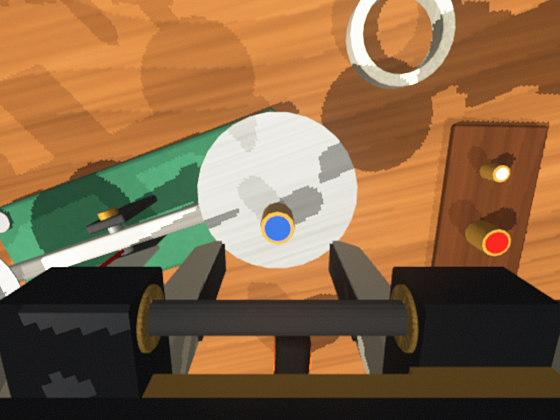

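The 100 stands in the pan at (277,228), upright. Going for the 50.

>>> send_rows:
  targets:
    - [0.2,[1,20,0],0]
    - [0.2,[4,45,0],0]
    - [0.2,[4,45,10],0]
    - [0.2,[4,45,20],0]
    - [0.2,[4,45,20],0]
    - [0.2,[2,30,20],0]
    - [0.2,[0,0,40],0]
    - [0.2,[0,0,40],0]
    - [0.2,[0,0,20],0]
    - [0.2,[0,0,0],0]
    - [0.2,[0,0,0],0]
    - [0.2,[0,0,0],0]

```text
t: 22.45
tool_pos: [0.5542, -0.2983, 0.0361]
orientation: [3.12, -0.357, 0.004]
force: [1.1, -0.5, 0.3]
opening: 0.0557
```

```bash
python3 - <<'E'
from g import *
for i in range(2): c=optics.read_camera("wrist")
save(c,"w7.png");to((.553,-.2975,.016))
hsv=cv2.cvtColor(c["color"],cv2.COLOR_RGB2HSV);m=cv2.inRange(hsv,(0,0,200),(180,60,255));m[:,:240]=0;m[:,320:]=0;m[:200]=0;m[300:]=0
n,l,stt,ce=cv2.connectedComponentsWithStats(m);i=1+np.argmax(stt[1:,4]);print(ce[i],stt[i],atz(c,ce[i],.036))
E
```

```text
t 22.55 tcp [ 0.5544 -0.2985  0.0364] a -13.06 tilt [ 0.003 -0.002 -1.   ] F [-0.05 -0.51  0.67] open 0.0558 q6 1.22
need mm tool [-1.7 -0.6 20.4]
[274.68090452 256.21859296] [263 246  24  22 398] [ 0.55416953 -0.2982169   0.036     ]
```

View pics/w7.png

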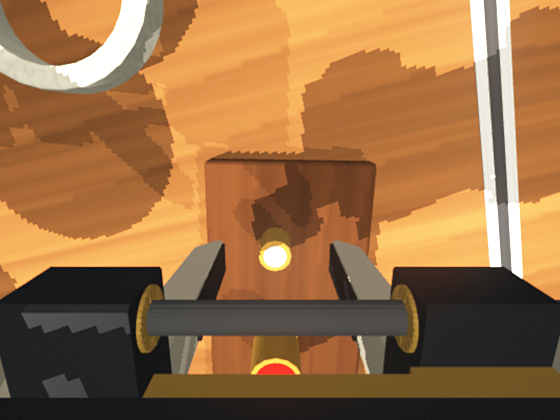

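White is centred between the pads at (275,256). Gripping.

>>> send_rows:
  targets:
    - [0.2,[-0.5,-0.5,10],0]
    - [0.2,[0,0,8],0]
    - [0.2,[0,0,2.5],0]
    - [0.2,[0,0,0],0]
    - [-0.3,[0,0,0],0]
    - [-0.8,[0,0,0],0]
    - [-1,[0,0,0],0]
    - [-1,[0,0,0],0]
    - [-1,[0,0,0],0]
    - [-1,[0,0,0],0]
  newtons: 12

```text
t: 23.55
tool_pos: [0.5527, -0.2971, 0.0137]
orientation: [3.121, -0.358, 0.0]
force: [0.2, -0.3, -0.0]
opening: 0.0169
```

```bash
python3 - <<'E'
from g import *
to((.627,-.079,.18))
E
```

```text
t 23.55 tcp [ 0.5527 -0.2971  0.0137] a -13.07 tilt [ 0. -0. -1.] F [ 0.19 -0.25 -0.04] open 0.0169 q6 1.22
need mm tool [  23.1 -229.3 -166.3]
```

>>> send_rows:
  targets:
    - [-1,[0,0,-10],0]
    - [-1,[0,0,-30],0]
    - [-1,[0,0,-45],0]
    - [-1,[0,0,-45],0]
    - [-1,[3,-25,-40],0]
    - [-1,[4,-42,0],0]
    - [-1,[4,-42,0],0]
    - [-1,[4,-42,0],0]
    - [-1,[4,-42,0],0]
    - [-1,[3,-24,0],0]
    - [-1,[0,-12,0],0]
    - [-1,[0,0,0],0]

```text
t: 24.75
tool_pos: [0.6261, -0.0778, 0.1841]
orientation: [-3.121, 0.355, -0.0]
force: [-0.6, -0.3, -0.1]
opening: 0.0164
```

>>> send_rows:
  targets:
    - [-1,[0,0,0],0]
    - [-1,[0,0,0],0]
    - [-1,[0,0,0],0]
    - [-1,[0,0,0],0]

```text
t: 25.15
tool_pos: [0.6257, -0.08, 0.1837]
orientation: [3.121, -0.36, -0.0]
force: [-0.2, -0.1, -0.9]
opening: 0.0166
```

```bash
python3 - <<'E'
from g import *
fz(3);to((.626,-.0785,.145));c=optics.read_camera("wrist");save(c,"w8.png")
c=optics.read_camera("scene")
cv2.imwrite("pics/s8.png",cv2.resize(c["color"][150:310,230:400,::-1],None,fx=3.6,fy=3.6,interpolation=cv2.INTER_CUBIC))
E
```

```text
F [ 0.239  0.019 -1.012] sd [0.05 0.92 0.2 ] tcp [ 0.6258 -0.0797  0.1837] sd [0.     0.0002 0.    ]
t 25.3 tcp [ 0.6258 -0.0795  0.1837] a -13.11 tilt [-0. -0. -1.] F [ 0.3  -1.24 -0.91] open 0.017 q6 1.59
need mm tool [-0.  -1.  38.7]
```

View pics/w8.png

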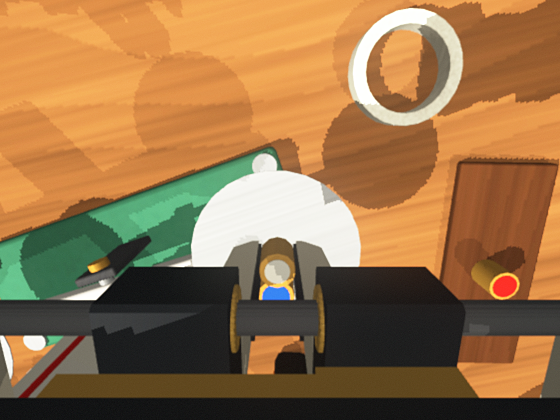

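View pics/s8.png

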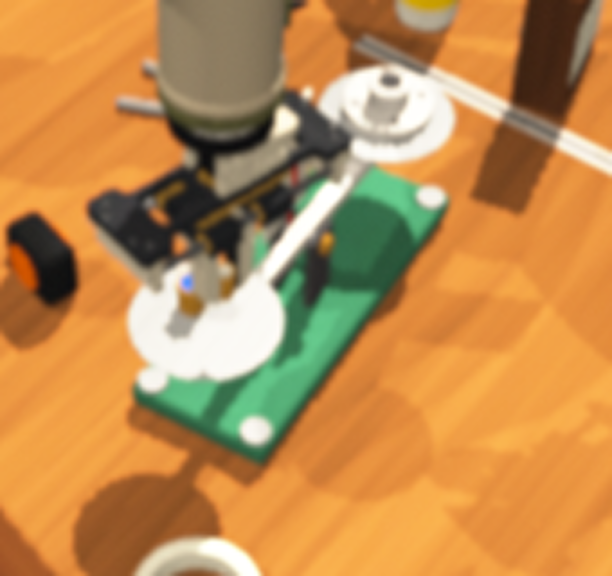

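>>> send_rows:
  targets:
    - [-1,[0,-1,20],0]
    - [-1,[0,0,17],0]
    - [-1,[0,0,3],0]
    - [-1,[0,0,2],0]
    - [-1,[0,0,2],0]
    - [-1,[0,0,2],0]
    - [-1,[0,0,2],0]
    - [-1,[0,0,2],0]
    - [-1,[0,0,2],0]
    - [-1,[0,0,2],0]
    - [-1,[0,0,2],0]
    - [-1,[0,0,2],0]

```text
t: 26.6
tool_pos: [0.6262, -0.0781, 0.1256]
orientation: [3.121, -0.358, 0.0]
force: [1.6, -0.1, 0.7]
opening: 0.0167
```

```bash
python3 - <<'E'
from g import *
fz(12)
E
```

```text
F [-0.271 -0.025 -0.34 ] sd [0.36 0.5  0.39] tcp [ 0.6261 -0.078   0.1256] sd [0.0001 0.     0.0002]
```

>>> send_rows:
  targets:
    - [-1,[0,0,2],0]
    - [-1,[0,0,2],0]
    - [-1,[0,0,0],0]
    - [-1,[0,0,0],0]
    - [-1,[0,0,0],0]
    - [-0.5,[0,0,0],0]
    - [-0.15,[0,0,0],0]
    - [-0.15,[0,0,0],0]
    - [-0.15,[0,0,0],0]
    - [-0.15,[0,0,-10],0]
    - [-0.15,[0,0,-30],0]
    - [-0.15,[0,0,-30],0]

```text
t: 28.4
tool_pos: [0.6255, -0.0779, 0.1924]
orientation: [-3.121, 0.358, 0.003]
force: [0.7, 0.4, -0.3]
opening: 0.0392
```

>>> send_rows:
  targets:
    - [0,[0,20,-10],0]
    - [0,[0,40,0],0]
    - [0,[0,40,0],0]
    - [0,[0,40,0],0]
    - [0,[0,40,0],0]
    - [0,[-20,40,0],0]
    - [0,[-40,20,0],0]
    - [0,[-40,0,0],0]
    - [0,[-40,0,0],0]
    - [0,[0,0,0],0]
    - [0,[0,0,0],0]

```text
t: 29.5
tool_pos: [0.4352, -0.2804, 0.2028]
orientation: [3.12, -0.359, 0.003]
force: [0.3, -0.5, 0.4]
opening: 0.0468
```

```bash
python3 - <<'E'
from g import *
st()
for i in range(3):
    c=optics.read_camera("scene")
    for k in range(6): optics.read_camera("top")
    if i==0: a=c
save(c,"s9full.png")
cv2.imwrite("pics/s9.png",cv2.resize(c["color"][150:310,230:400,::-1],None,fx=3.6,fy=3.6,interpolation=cv2.INTER_CUBIC))
cv2.imwrite("pics/s9p.png",cv2.resize(c["color"][160:230,280:350,::-1],None,fx=8,fy=8,interpolation=cv2.INTER_CUBIC))
print(np.abs(a["color"][150:310,230:400].astype(int)-c["color"][150:310,230:400]).max())
t=optics.read_camera("top")
cv2.imwrite("pics/t9.png",cv2.resize(t["color"][150:280,190:400,::-1],None,fx=3.6,fy=3.6,interpolation=cv2.INTER_CUBIC))
E
```

```text
t 29.5 tcp [ 0.4352 -0.2804  0.2028] a -13.13 tilt [ 0.002 -0.001 -1.   ] F [ 0.27 -0.51  0.44] open 0.0468 q6 1.13
12
```

View pics/s9.png

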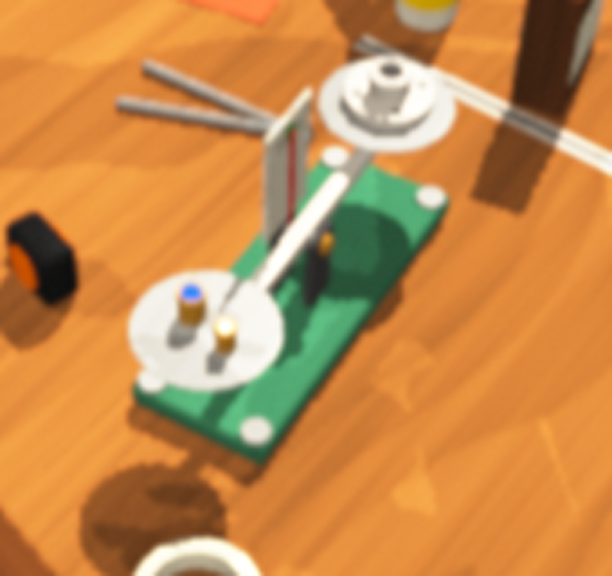

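View pics/s9p.png

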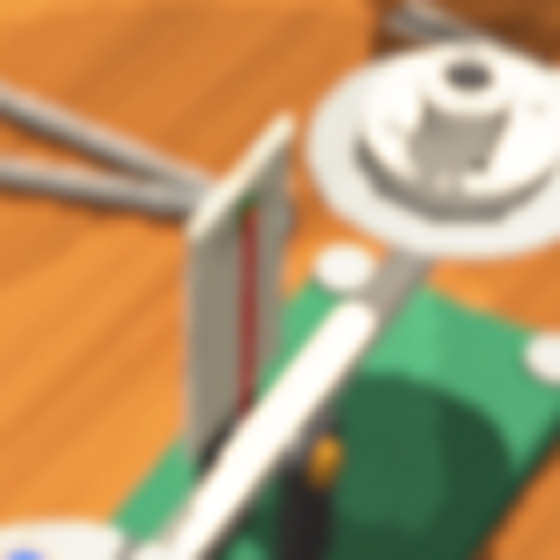

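View pics/t9.png

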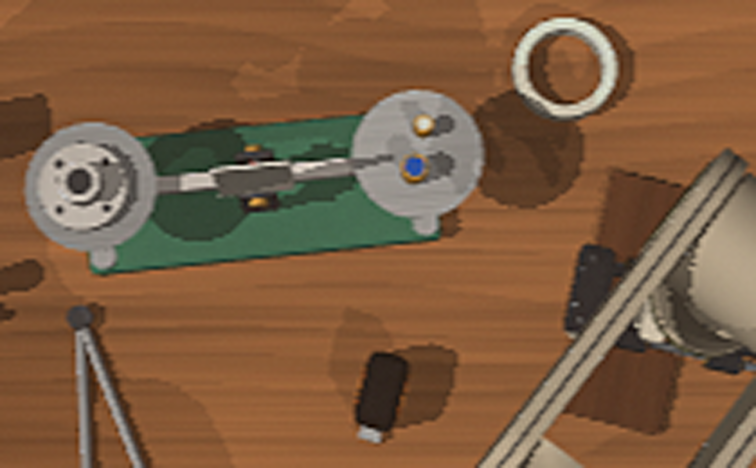

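The 100 (blue) and 50 (white) both stand in the pan, and the pointer is near the green top of the plate. I'll measure the tilt from the pan heights against the start picture.

```bash
python3 - <<'E'
from g import *
c=optics.read_camera("scene")
s0=cv2.imread("pics/scene0.png")[:,:,::-1].copy();s1=c["color"]
for z in (.136,.128,.12,.112,.104): print(z,proj(c,(.607,-.074,z)).round(2))
def ell(img,box,inv=None):
    x,y,w,h=box;im=img[y:y+h,x:x+w]
    im=cv2.resize(im,None,fx=4,fy=4,interpolation=cv2.INTER_CUBIC)
    hsv=cv2.cvtColor(im,cv2.COLOR_RGB2HSV);m=cv2.inRange(hsv,(0,0,110),(180,75,255))
    m=cv2.morphologyEx(m,cv2.MORPH_OPEN,np.ones((9,9)))
    cs,_=cv2.findContours(m,cv2.RETR_EXTERNAL,cv2.CHAIN_APPROX_NONE);k=max(cs,key=cv2.contourArea)
    hull=cv2.convexHull(k);bx=cv2.boundingRect(k)
    e=cv2.fitEllipseDirect(k)
    return m,k,(bx[0]/4+x,bx[1]/4+y,bx[2]/4,bx[3]/4),(e[0][0]/4+x-.4,e[0][1]/4+y-.4),np.array(e[1])/4
for n,im in (("start",s0),("now",s1)):
    m,k,b,ce,ax=ell(im,(258,215,60,48));print(n,"wpan",np.round(b,2),np.round(ce,2),ax.round(2));cv2.imwrite(f"pics/m_{n}.png",m)
    m,k,b,ce,ax=ell(im,(313,160,45,40));print(n,"ppan",np.round(b,2),np.round(ce,2),ax.round(2))
# translation of part pan + faceplate by registration
def crop(im,b): x,y,w,h=b;return cv2.cvtColor(np.ascontiguousarray(im[y:y+h,x:x+w]),cv2.COLOR_RGB2GRAY).astype(np.float32)
b=(312,158,50,40);W=np.eye(2,3,dtype=np.float32)
mask=np.zeros((40,50),np.uint8);cv2.ellipse(mask,(25,22),(21,17),0,0,360,1,-1)
cc,W=cv2.findTransformECC(crop(s0,b),crop(s1,b),W,cv2.MOTION_TRANSLATION,(3,200,1e-6),mask,3);print("ECC part pan shift",W[:,2],cc)
for z in (.104,.112,.12,.128,.136): print(z,proj(c,(.570,.227,z)).round(2))
E
```

```text
0.136 [287.23 236.94]
0.128 [287.26 238.79]
0.12 [287.29 240.62]
0.112 [287.31 242.44]
0.104 [287.34 244.25]
start wpan [266.   215.    52.    44.75] [289.2  236.21] [34.37 57.18]
start ppan [318.25 161.25  39.75  38.75] [336.38 182.03] [33.47 40.08]
now wpan [266.   215.    52.    44.75] [290.35 238.81] [34.79 58.39]
now ppan [318.75 161.25  39.25  38.75] [336.25 179.48] [32.02 41.84]
ECC part pan shift [ 0.69416624 -4.6370077 ] 0.9370585830025785
0.104 [336.22 181.53]
0.112 [336.38 179.7 ]
0.12 [336.55 177.85]
0.128 [336.72 175.99]
0.136 [336.88 174.12]
```

```bash
python3 - <<'E'
from g import *
c=optics.read_camera("scene");s1=c["color"];s0=cv2.imread("pics/scene0.png")[:,:,::-1].copy()
A=np.array([.607,-.074]);B=np.array([.570,.227]);H=(A+B)/2;u=(B-A)/np.linalg.norm(B-A)
def pt(r,th): return np.r_[H-u*r*np.sin(th),.09+r*np.cos(th)]   # + = weights down: top leans to weights
def line(img):
    x,y,w,h=295,175,35,45
    f=img[y:y+h,x:x+w].astype(float);red=np.clip(f[:,:,0]-np.maximum(f[:,:,1],f[:,:,2])-25,0,None)*(f[:,:,0]<190)
    # restrict to plate neighbourhood
    rows=[];cols=[]
    for j in range(h):
        s=red[j,8:26]
        if s.sum()>30: rows.append(y+j);cols.append(x+8+(s*np.arange(len(s))).sum()/s.sum())
    return np.array(rows),np.array(cols)
for n,im in (("start",s0),("now",s1)):
    r,k=line(im);print(n,list(zip(r,k.round(1))))
for th in (-.11,-.05,0,.03,.05,.11):
    print(th,[proj(c,pt(r,th)).round(2).tolist() for r in (.05,.08,.11)])
for n,im in (("start",s0),("now",s1)):
    cv2.imwrite(f"pics/pt_{n}.png",cv2.resize(im[170:220,290:340,::-1],None,fx=10,fy=10,interpolation=cv2.INTER_NEAREST))
a=cv2.imread("pics/pt_start.png");b=cv2.imread("pics/pt_now.png");cv2.imwrite("pics/pt.png",cv2.resize(np.hstack([a,b]),(800,400),interpolation=cv2.INTER_NEAREST))
E
```

```text
start [(np.int64(183), np.float64(313.8)), (np.int64(184), np.float64(313.6)), (np.int64(185), np.float64(314.0)), (np.int64(186), np.float64(314.5)), (np.int64(187), np.float64(314.6)), (np.int64(188), np.float64(314.7)), (np.int64(189), np.float64(313.8)), (np.int64(190), np.float64(313.9)), (np.int64(191), np.float64(311.8)), (np.int64(192), np.float64(311.8)), (np.int64(193), np.float64(312.3)), (np.int64(194), np.float64(312.5)), (np.int64(195), np.float64(312.7)), (np.int64(196), np.float64(311.6)), (np.int64(197), np.float64(310.8)), (np.int64(198), np.float64(310.9)), (np.int64(199), np.float64(310.9)), (np.int64(200), np.float64(311.0)), (np.int64(201), np.float64(310.9)), (np.int64(202), np.float64(310.7)), (np.int64(203), np.float64(310.4)), (np.int64(204), np.float64(310.3)), (np.int64(205), np.float64(310.3)), (np.int64(206), np.float64(310.2)), (np.int64(207), np.float64(310.3)), (np.int64(208), np.float64(310.1)), (np.int64(209), np.float64(310.0)), (np.int64(210), np.float64(309.7)), (np.int64(215), np.float64(319.8)), (np.int64(217), np.float64(319.6)), (np.int64(218
[... 727 characters left out ...]
 np.float64(309.0)), (np.int64(205), np.float64(309.2)), (np.int64(206), np.float64(309.4)), (np.int64(207), np.float64(309.4)), (np.int64(208), np.float64(310.2)), (np.int64(209), np.float64(310.0)), (np.int64(210), np.float64(309.9)), (np.int64(215), np.float64(319.8)), (np.int64(217), np.float64(319.6)), (np.int64(218), np.float64(319.6))]
-0.11 [[314.55, 201.55], [315.43, 193.73], [316.32, 185.69]]
-0.05 [[314.07, 202.11], [314.64, 194.62], [315.23, 186.9]]
0 [[313.66, 202.61], [313.98, 195.42], [314.31, 188.0]]
0.03 [[313.42, 202.92], [313.58, 195.92], [313.75, 188.7]]
0.05 [[313.25, 203.14], [313.32, 196.27], [313.38, 189.18]]
0.11 [[312.76, 203.81], [312.51, 197.36], [312.26, 190.68]]
```

View pics/pt.png

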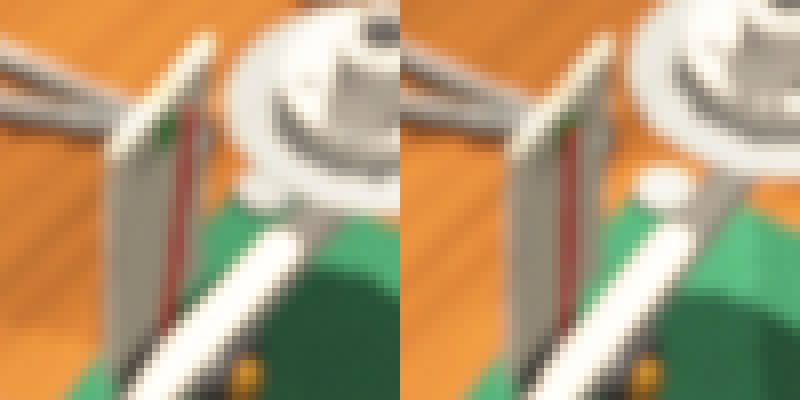

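Against the start picture, the pointer top has moved about 2.3 px and now sits under the green mark. I'll cross-check with the sub-pixel pan rims, and check that the beam is at rest and the 200 is standing.

```bash
python3 - <<'E'
from g import *
s0=cv2.imread("pics/scene0.png")[:,:,::-1].astype(float)
c=optics.read_camera("scene");a=c["color"].astype(float)
for k in range(18): optics.read_camera("top")
c2=optics.read_camera("scene");b=c2["color"].astype(float)
print("motion over 1s: max diff",np.abs(a-b)[150:330,230:400].max())
def edge(im,cols,r0,r1):
    o=[]
    for x in cols:
        p=im[r0:r1,x,2]  # blue channel: pan bright, wood/green darker
        g=np.diff(p);j=np.argmin(g); w=slice(max(j-2,0),j+3)
        gg=np.clip(-g[w],0,None);o.append(r0+.5+(gg*np.arange(len(g))[w]).sum()/gg.sum())
    return np.array(o)
for nm,cols,r0,r1 in (("wpan low rim",range(280,298),244,264),("ppan low rim",range(333,350),184,202)):
    e0=edge(s0,cols,r0,r1);e1=edge(b,cols,r0,r1);d=e1-e0
    print(nm,np.round(d,2),"median px",np.median(d).round(2))
print("px/mm wpan",(240.62-236.94)/16,"ppan",(181.53-177.85)/16)
for nm,z in [("w200_center",.046)]:
    for cam in ("scene",):
        r=optics.cut_out(cam,nm);print([(round(x["confidence"],2),x["point"],atz(c2,x["point"],.029).round(3)) for x in r[:2]])
cv2.imwrite("pics/s10.png",cv2.resize(c2["color"][130:400,130:400,::-1],None,fx=2.2,fy=2.2,interpolation=cv2.INTER_CUBIC))
E
```

```text
motion over 1s: max diff 6.0
wpan low rim [4.35 4.31 4.2  4.32 4.41 4.33 4.27 4.37 4.48 4.52 4.16 4.04 4.14 4.18
 4.24 3.98 3.86 3.82] median px 4.25
ppan low rim [-4.25 -4.29 -4.35 -4.35 -4.33 -4.29 -4.28 -4.26 -4.24 -4.25 -4.26 -4.25
 -4.22 -4.19 -4.02 -3.96 -4.01] median px -4.25
px/mm wpan 0.23000000000000043 ppan 0.23000000000000043
[(0.57, [208.1, 281.3], array([ 0.474, -0.272,  0.029])), (0.53, [284.2, 234.2], array([ 0.536, -0.   ,  0.029]))]
```

View pics/s10.png

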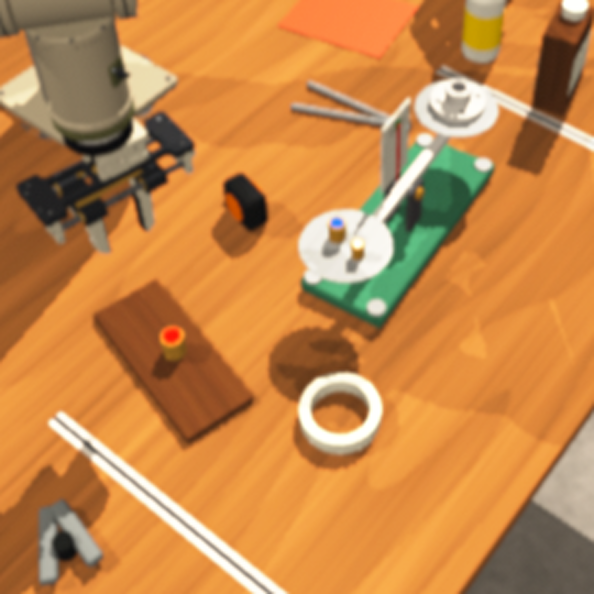

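Both pan rims moved 4.25 px, about 18.5 mm, so the tilt is about +0.015 rad and the beam is not moving. The 200 stands upright mid-board at (172,340) in the picture, the other two stand in the pan, and the gripper is clear. Handing in.

```bash
python3 -c "
from plant import robot,ticket
print(ticket.close_job(), robot.read_state()['t'])"
```

```text
the job is handed in; nothing more can be done
the job is handed in; nothing more can be done
```

The job is handed in: the 100 g and 50 g weights stand in the empty pan, and the pointer is at rest in the green sector at about +0.015 rad. No verdict was reported.

**What I did:** I lowered the 200 g weight onto the pan while still gripping it. The wrist force put the faceplate at roughly 130 g, so I stood the 200 g back on its board and placed the other two instead.

**Last checks**
- **Tilt:** both pan rims had moved 4.25 px (about 18.5 mm) from the start stop, which gives the +0.015 rad. The limit is ±0.05 rad.
- **At rest:** pictures of the balance taken about 1 s apart showed no motion.
- **Weights and gripper:** all three weights stand upright, and the gripper is clear of everything.
- **Bystanders:** the ones in view showed no sign of having moved. I checked this by eye and did not measure it.
- **Time:** the job took about 35 s of the 72 s allowed, by my count.

**Where the checks disagreed**
- **Tilt:** rougher readings were +0.012 to +0.03 rad from the pointer and +0.028 rad from matching pictures of the faceplate's pan. All are inside the limit.
- **Faceplate mass:** a second force reading suggested about 158 g. 150 g of weights fits either value.

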